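# Switch the carousel dryer off and load the blue cassette

## Task

The carousel dryer is still heating: turn its heat knob anticlockwise right to the stop (off), then turn the clear dial cover by its grip bar until the cover's opening stands over the blue compartment. Then take the blue cassette out of the rack, stand it upright on the steel plate and let go to change your grip, and stand it fully down in the blue compartment through the opening, leaving the other cassettes in the rack alone.

Things in the scene. Friction and masses are not known exactly. Their poses are not given: they have to be found in the camera images.
- dryer: carousel dryer, white fixed housing 206 (its x) x 296 (its y) x 58 mm; origin under the centre of its footprint. Control box with the heat knob at its y = -102 mm; axis of an open drum (inner radius 97, wall top 58 mm above the bench) at its y = +45 mm, under the dial cover. A blue and a white compartment lie in the drum with their centres at x = -50 and +50, y = 65 mm; which is where varies.
- heat_knob (a joint): heat knob, rad: 0 = off, the anticlockwise end stop (red stroke); grows clockwise seen from above, to 4.7; begins at 1.1 to 2.6. Stays where it is left, friction about 0.05 N m. At 0 its grip bar lies along the housing's x with its white pointer line to -x.
- heat_knob_grip (a point): point on the knob's vertical axis in its grip bar, 95 mm above the bench; its x axis runs along the bar. The black bar is 42 x 14 mm, top 102 mm above the bench, on a black disc of radius 22 mm whose top is 72 mm above the bench.
- cover (a joint): dial cover, rad: grows anticlockwise seen from above, range -2.3 to 2.3, begins at -0.25 to 0.25. At 0 the opening looks to the housing's +y, at +1.2 it stands over the compartment on the -x side, at -1.2 over the other. Stays where it is left, friction about 0.06 N m. A clear disc of radius 100 mm, 61 to 65 mm above the bench, with a 110 degree sector cut out to the rim (orange edges).
- cover_grip (a point): point on the cover's vertical axis in its grip bar, 88 mm above the bench; its x axis runs along the bar, its y axis points to the opening. The upright black bar, 50 x 14 mm, top 91 mm above the bench, stands across the direction of the opening on a hub of radius 17 mm, top 66 mm above the bench.
- cover_window (a point): middle of the cover's opening, 54 mm from its axis
- blue_pocket: blue fixed compartment; origin under its centre, 12.5 mm above the bench, axes as the housing's. Its floor is 4 mm above the origin. The cassette stands in it with its length along y, either way round, 4 mm play all round, between end cheeks (inner faces y = +-26, tops 42 mm above the origin) and low ribs (x = +-12.5 to 16.5, tops 12 mm). Fingers have room on its x sides only.
- blue_cassette: loose blue block, 44 (its x) x 16 (its y) x 44 (its z, up) mm, about 60 g, pale label on each broad face; origin at the centre of its underside. It begins upright in a slot of the rack (any of the three), 8 mm above the bench. Narrow ends at x = +-22 mm, broad faces at y = +-8 mm. Standing in the compartment its top is just below the cover's level.
- rack: fixed aluminium rack, base 46 (x) x 118 (y) x 8 mm, origin under its centre; three slots at y = -36, 0, +36 mm, 21 mm wide, along its x, between walls that are 34 mm long in x and reach 46 mm above the bench, 6 mm below the cassettes' tops. The cassettes' ends stand 5 mm clear of the walls on both x sides: grip them there.
- plate: fixed square steel plate lying on the bench, 100 x 100 mm, 10 mm thick; origin at the centre of its underside, its top 10 mm above the bench. Between it and the dryer stands a fixed grey instrument with a bent gooseneck, 0.18 m high: carry above it.
- yellow_cassette: loose yellow cassette of the same shape, in the rack; leave it
- grey_cassette: loose grey cassette of the same shape, in the rack; leave it

How it is judged (in metres and radians):
On the way, in this order (a step that is already met when the one before it is completed fails the run):
1. the heat knob is at its anticlockwise stop, within 0.06 rad (value of joint heat_knob below 0.06 rad), for 0.2 s.
2. with the heat off, the middle of the cover's opening is within 12 mm of the blue compartment's centre, seen from above (value of joint heat_knob below 0.06 rad and horizontal distance between cover_window and blue_pocket below 0.012 m), for 0.2 s.
3. the blue cassette stands upright on the steel plate, untouched by the fingers (x of blue_cassette in the frame of plate between -0.05 and 0.05 m and y of blue_cassette in the frame of plate between -0.05 and 0.05 m and z of blue_cassette in the frame of plate between 0.006 and 0.014 m and angle between blue_cassette's own z axis and vertical below 0.1 rad and contact force between the fingers and blue_cassette below 0.05 N and linear speed of blue_cassette below 0.02 m/s), for 0.2 s.
At the end, for the whole second after the job is handed in: Heat knob within 0.06 rad of its anticlockwise stop; middle of the cover opening within 18 mm of the blue compartment's centre; blue cassette upright (0.12 rad) on that compartment's floor (3 mm) between cheeks and ribs (within 8 mm of centre in x and y), released and at rest (value of joint heat_knob below 0.06 rad and horizontal distance between cover_window and blue_pocket below 0.018 m and x of blue_cassette in the frame of blue_pocket between -0.008 and 0.008 m and y of blue_cassette in the frame of blue_pocket between -0.008 and 0.008 m and z of blue_cassette in the frame of blue_pocket below 0.007 m and angle between blue_cassette's own z axis and vertical below 0.12 rad and angle between the x axis of blue_cassette and the y axis of blue_pocket, either way round below 0.25 rad and contact force between the fingers and blue_cassette below 0.05 N and linear speed of blue_cassette below 0.02 m/s); the robot touches nothing.
It fails at once if the yellow cassette is moved more than 20 mm (distance of yellow_cassette from where it was at the start of the episode above 0.02 m).
It fails at once if the grey cassette is moved more than 20 mm (distance of grey_cassette from where it was at the start of the episode above 0.02 m).
It also fails if it takes over 72 s, if anything falls off the work surface, if the arm or the gripper's body presses on something with over 40 N, if the wrist force passes 120 N, or if a joint passes its speed limit or range.

## Robot

A 6-joint arm with a two-finger parallel gripper is mounted at the origin on the work surface; the furniture and walls round the work are solid. World frame = base frame: x ahead of the robot, y to its left, z up, the work surface at z = 0. Lengths are in m, angles in degrees, forces in N, time in s.
With the tool pointing down it reaches from about 0.375 to 0.9 m from the base axis. Payload 3.1 kg.
Tool frame: the origin (TCP) lies midway between the tips of the shut fingers; the grasp point (between the pads) lies 19 mm behind it; z points along the fingers, y is the line along which they close (so a half turn about z gives the same grasp; the last joint's range is limited). The gripper opens to 87 mm and grips with 3 to 60 N. Pads are 19 mm wide; open, the fingers measure 117 mm over their backs; the gripper's body (75 mm by 190 mm) begins 51 mm behind the grasp point.
Start: joints at [-83.566, 30.224, 82.088, -0, 67.689, -10.227], TCP at [0.179, -0.599, 0.223] pointing down, gripper open.
Joint ranges: [-176.69, 176.69], [-43.24, 126.21], [12.49, 139.97], [-82, 262], [0, 151.66], [-163.58, 163.58]. Speed limits (degrees/s): [159.86, 159.86, 180, 180, 180, 180].

## Interface

Orientations are given as a 3x3 rotation matrix whose columns are the frame's x, y, z axes.
In Python, from rig import bot, vision, probe_bus, ticket gives the robot as it stands (bot), with the cameras (vision), the readings (probe_bus) and the job (ticket).
- The arm moves only by the tool inch_along, called after ">>>" in YAML: its name, and indented under it one key for each argument. Schema: {"type":"object","properties":{"motion":{"type":"array","items":{"type":"number"},"minItems":7,"maxItems":140},"only":{"type":"string"},"quiet":{"type":"boolean"},"lines":{"type":"string"}},"required":["motion"],"additionalProperties":false}. motion is one flat list of numbers that holds 1 to 20 rows one after another, with no inner brackets; each row has 7 numbers: dx, dy, dz in m, then a rotation vector rx, ry, rz in degrees, then the opening from 0.0 (shut) to 1.0 (fully open); each row is the pose to reach, as a shift and turn from the pose commanded when the call began, along the tool's axes at that moment; what a row does not reach only later rows make up. A row lasts 1/10 s, in which the tool goes at most 0.05 m and 8.59 degrees, less where a joint would pass 70% of its speed; a pose out of reach is approached as far as the arm can. The fingers move at their own pace and stop on an object; the grip force is fixed at half the most. Time passes only in rows, so rows that do not move let the fingers close. The tool returns the time, the measured TCP pose, the force, the opening and the grip force at its end. only (a regular expression) keeps the lines of the reply that match it, lines (a string "A,B") keeps lines A to B, and quiet returns only ok. Input that does not fit is refused with a message, and nothing moves.
- probe_bus.read_state(): the state, without advancing time (a new reading comes with each control period).
- vision.capture(name): name is "side" or "top" or "wrist"; returns a dict with "color" (384x512x3 uint8, red, green, blue), "K" (3x3 intrinsics, pixels), "view" (4x4, takes a point from world to camera coordinates); the wrist camera has in their place "mount" (4x4, takes a point from camera to tool coordinates, whose origin is the TCP and whose axes are the flange's). Camera axes: x right, y up, looking along -z (the intrinsics and any distortion apply to the point x, -y, -z); pixel columns grow to the right and rows downward; lengths in m; the calibration is good to about 2 mm. A picture is of the moment at which its call begins: read the wrist's pose just before it. There is no depth.
- ticket.hand_in(): hands the job in; it is judged then, once.
The state is a dict: "time_s": time; "joint_positions": joint angles; "qvel": joint speeds; "tau": joint torques, N m; "position": TCP position; "tcp_rot": TCP orientation; "force": force on the tool from outside, world axes, zero at the start; "moment": the same for the moment, N m; "opening": opening from 0.0 (shut) to 1.0 (fully open); "grasp_force": force on a finger pad.
Only numpy, scipy, OpenCV 4.12 (cv2) and the standard library are available. Lean on these libraries where they do the work, as an engineer would, in place of code of your own. Each camera call takes 0.05 s, during which the arm holds its last target. There are 200 camera calls.

## Working session

There is one attempt and no reset: what is moved stays moved. The work goes in short steps, Python scripts to look and compute and a tool call to move; the robot and the scene stay as the last step left them, time stands still between calls to the robot, and variables do not carry over. Pictures are saved under pics/ and viewed, at most 10 in all, crops included, and the job is handed in when it is done.

```bash
ls; mkdir -p pics
```

Run:
```python
from rig import bot, vision, probe_bus, ticket
import cv2,numpy as np,pickle
s=probe_bus.read_state();print(s)
d={}
for n in("side","top","wrist"):
    c=vision.capture(n);d[n]=c;print(n,c["K"].tolist(),[ (k,np.round(v,4).tolist()) for k,v in c.items() if k not in("color","K")])
    cv2.imwrite(f"pics/{n}0.png",c["color"][:,:,::-1])
pickle.dump((s,d),open("c0.pkl","wb"))
a=np.vstack([d["side"]["color"],])
```

```text
pics
rig.py
{'time_s': 0.0, 'joint_positions': array([-8.35652469e+01,  3.02775478e+01,  8.21568030e+01, -2.43676655e-04,
        6.76868435e+01, -1.02267680e+01]), 'qvel': array([-0.01109806,  0.05259118,  0.0735856 ,  0.00403553, -0.03915143,
       -0.10015034]), 'tau': array([-1.02501355e-03, -4.40039492e+01, -1.76592636e+01,  6.33795164e-02,
        5.81788807e-02, -1.48799109e-04]), 'position': array([ 0.1791484 , -0.5980189 ,  0.22158451]), 'tcp_rot': array([[ 9.58014846e-01,  2.86718497e-01, -2.40967991e-04],
       [ 2.86718358e-01, -9.58012613e-01,  2.10147112e-03],
       [ 3.71680266e-04, -2.08233048e-03, -9.99997763e-01]]), 'force': array([-0.13841706, -0.18930491, -0.61383425]), 'moment': array([ 0.00050209,  0.00579234, -0.04665512]), 'grasp_force': 0.0, 'opening': 1.0041857678720292}
side [[418.45724857974733, 0.0, 254.8386436529397], [0.0, 418.45724857974733, 186.84379467979744], [0.0, 0.0, 1.0]] [('view', [[0.2468, 0.969, 0.0106, -0.0426], [-0.73, 0.1788, 0.6596, 0.3137], [0.6373, -0.1705, 0.7515, -1.5561], [0.0, 0.0, 0.0, 1.0]])]
top [[409.8428343142931, 0.0, 259.7222286308032], [0.0, 409.8428343142931, 194.2911669067664], [0.0, 0.0, 1.0]] [('view', [[0.0006, -0.9997, -0.0243, -0.0692], [0.9847, -0.0036, 0.174, -0.5146], [-0.174, -0.0241, 0.9844, -1.063], [0.0, 0.0, 0.0, 1.0]])]
wrist [[267.41266005218915, 0.0, 255.26860313423427], [0.0, 267.41266005218915, 192.2380730042605], [0.0, 0.0, 1.0]] [('mount', [[0.0, 0.958, 0.2866, 0.0787], [1.0, 0.0002, -0.0007, -0.0004], [-0.0007, 0.2866, -0.958, -0.1633], [0.0, 0.0, 0.0, 1.0]])]
```

Run:
```python
import cv2
a=cv2.imread("pics/top0.png");b=cv2.imread("pics/side0.png")
cv2.imwrite("pics/t.png",cv2.resize(a,(800,600),interpolation=cv2.INTER_CUBIC))
cv2.imwrite("pics/s.png",cv2.resize(b,(800,600),interpolation=cv2.INTER_CUBIC))
```

```text
(no output)
```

View pics/t.png

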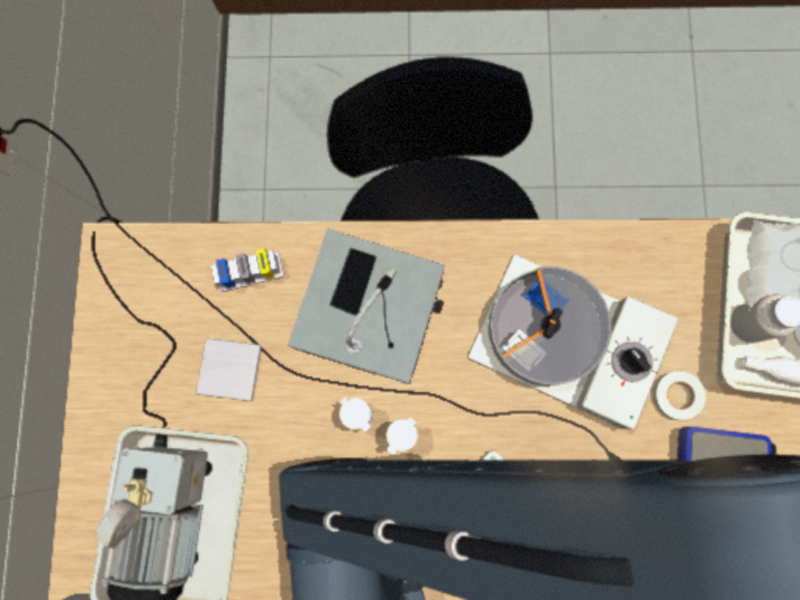

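View pics/s.png

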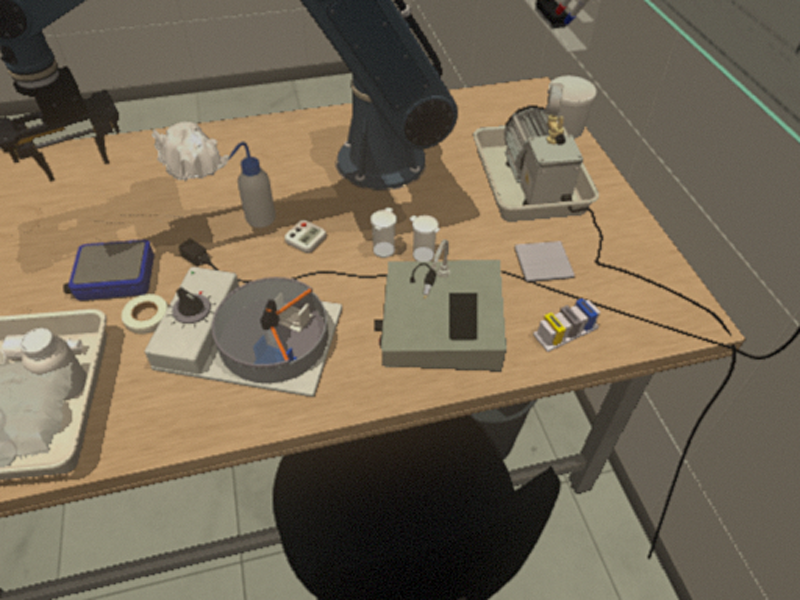

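Top view (800×600 scale): knob (633,360), cover grip (551,323), blue compartment (545,295), white one (522,350), blue cassette (222,272), yellow (264,262), plate corners (205,340),(259,346),(250,400),(197,393). Side view: knob (187,300), cover grip (269,314), blue cassette (587,317), yellow (551,328).

Create h.py:
```python
import numpy as np,pickle,cv2
from scipy.optimize import least_squares
from rig import bot, vision, probe_bus, ticket
def snap(n,file=None,crop=None,size=(800,600)):
    s=probe_bus.read_state();c=vision.capture(n);V=c.get("view")
    if V is None:
        T=np.eye(4);T[:3,:3]=s["tcp_rot"];T[:3,3]=s["position"]
        V=np.linalg.inv(T@c["mount"])
    if file:
        im=c["color"][:,:,::-1]
        if crop: x,y,w,h=crop;im=im[y:y+h,x:x+w]
        cv2.imwrite(file,cv2.resize(im,size,interpolation=cv2.INTER_CUBIC))
    return dict(K=c["K"],V=V,color=c["color"])
def ray(c,uv):
    d=np.linalg.inv(c["K"])@[uv[0],uv[1],1];R=c["V"][:3,:3];o=-R.T@c["V"][:3,3]
    d=R.T@(d*[1,-1,-1]);return o,d/np.linalg.norm(d)
def atz(c,uv,z): o,d=ray(c,uv);return o+d*(z-o[2])/d[2]
def proj(c,p):
    q=c["V"][:3,:3]@p+c["V"][:3,3];q=q*[1,-1,-1];q=c["K"]@q;return q[:2]/q[2]
def tri(*cu):
    A=0;b=0;L=[]
    for c,uv in cu:
        o,d=ray(c,uv);P=np.eye(3)-np.outer(d,d);A=A+P;b=b+P@o;L.append((o,P))
    p=np.linalg.solve(A,b);return p,[np.linalg.norm(P@(p-o)) for o,P in L]
```

Run:
```python
from h import *
s,d=pickle.load(open("c0.pkl","rb"))
for n in("top","side"): d[n]["V"]=d[n]["view"]
T,S=d["top"],d["side"];f=.64
np.set_printoptions(precision=4,suppress=True)
sc=lambda u:((u[0]+.5)*f-.5,(u[1]+.5)*f-.5)
for n,a,b in(("knob",(634,360),(187,296)),("cover",(551,323),(269,314)),("blue",(222,272),(587,314)),("yel",(264,262),(551,328))):
    print(n,*tri((T,sc(a)),(S,sc(b))))
for n,a,z in(("knob",(634,360),.102),("cover",(551,322),.091),("bl",(222,272),.052),("ye",(264,262),.052),("p1",(205,340),.01),("p2",(259,346),.01),("p3",(250,400),.01),("p4",(197,393),.01),("h1",(515,256),.0),("h2",(470,357),.0),("h3",(676,318),.058),("h4",(632,429),.058),("bluep",(545,297),.02)): print(n,atz(T,sc(a),z))
```

```text
knob [ 0.4125 -0.4427  0.0904] [np.float64(0.0028710128303562235), np.float64(0.002871012830356234)]
cover [ 0.4755 -0.3113  0.0774] [np.float64(3.3190252151105015e-05), np.float64(3.319025215112043e-05)]
blue [0.5756 0.2576 0.0306] [np.float64(0.00038552283983444164), np.float64(0.0003855228398344413)]
yel [0.5922 0.1805 0.0333] [np.float64(0.0024029488776549607), np.float64(0.0024029488776548726)]
knob [ 0.4118 -0.4359  0.102 ]
cover [ 0.4752 -0.3085  0.091 ]
bl [0.5708 0.2511 0.052 ]
ye [0.5883 0.1781 0.052 ]
p1 [0.4566 0.2888 0.01  ]
p2 [0.4456 0.1917 0.01  ]
p3 [0.3509 0.2036 0.01  ]
p4 [0.3631 0.2977 0.01  ]
h1 [ 0.6098 -0.2667  0.    ]
h2 [ 0.4264 -0.1821  0.    ]
h3 [ 0.4862 -0.5248  0.058 ]
h4 [ 0.3027 -0.4403  0.058 ]
bluep [ 0.5302 -0.3141  0.02  ]
```

>>> inch_along:
  motion: [0.2235, -0.119, 0, 0, 0, 0, 1, 0.2235, -0.119, 0, 0, 0, 0, 1, 0.2235, -0.119, 0, 0, 0, 0, 1, 0.2235, -0.119, 0, 0, 0, 0, 1, 0.2235, -0.119, 0, 0, 0, 0, 1, 0.2235, -0.119, 0, 0, 0, 0, 1, 0.2235, -0.119, 0, 0, 0, 0, 1, 0.2235, -0.119, 0, 0, 0, 0, 1]

```text
time_s: 0.95
position: [0.3588, -0.4215, 0.2225]
tcp_rot: [[0.958, 0.286, -0.0], [0.286, -0.958, -0.001], [-0.001, 0.001, -1.0]]
force: [-0.3, 0.2, -0.4]
opening: 1.0
grasp_force: 0.0
```

Run:
```python
from h import *
c=snap("wrist","pics/w1.png");pickle.dump(c,open("w1.pkl","wb"))
```

```text
(no output)
```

View pics/w1.png

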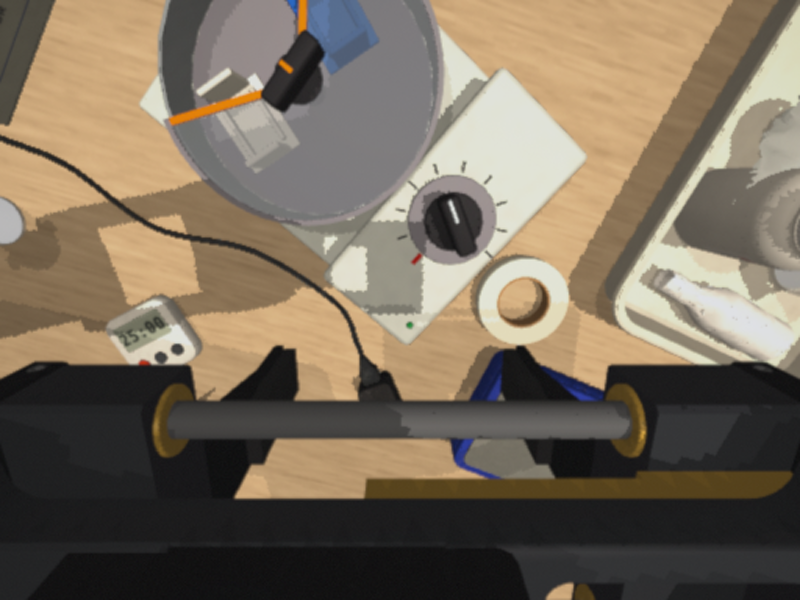

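Wrist view: knob bar ends (449,198)–(466,252), pointer at the upper end; cover bar ends (313,42)–(276,102); blue compartment up right at about (345,35), white one at (258,135); housing corners (503,69),(586,156),(407,344).

Run:
```python
from h import *
np.set_printoptions(precision=4,suppress=True)
s,d=pickle.load(open("c0.pkl","rb"));w=pickle.load(open("w1.pkl","rb"))
for n in("top","side"): d[n]["V"]=d[n]["view"]
T,S=d["top"],d["side"];sc=lambda u:((u[0]+.5)*.64-.5,(u[1]+.5)*.64-.5)
ang=lambda v:np.degrees(np.arctan2(v[1],v[0]))
for n,a,b,t,sd in(("knob",(450,200),(466,250),(634,360),(187,296)),("cover",(313,43),(277,101),(551,322),(269,312))):
    m=((a[0]+b[0])/2,(a[1]+b[1])/2)
    print(n,tri((T,sc(t)),(w,sc(m))),tri((T,sc(t)),(S,sc(sd)),(w,sc(m))),atz(w,sc(m),.1 if n=="knob" else .09))
    z=.102 if n=="knob" else .091
    p,q=atz(w,sc(a),z),atz(w,sc(b),z);print("end1-end2",p,q,np.linalg.norm(p-q),"dir to a",ang(p-q))
H=[atz(w,sc(u),.058) for u in((503,69),(586,156),(407,344),(327,275))];print(H)
print("housing x",ang(H[1]-H[2]),ang(H[0]-H[3]),"y",ang(H[0]-H[1]),np.linalg.norm(H[1]-H[2]),np.linalg.norm(H[0]-H[1]))
for u in((345,35),(258,135)): print(atz(w,sc(u),.02))
```

```text
knob (array([ 0.4138, -0.4512,  0.0607]), [np.float64(0.0022760329926964002), np.float64(0.0022760329926962866)]) (array([ 0.4132, -0.4444,  0.0905]), [np.float64(0.004508852471004722), np.float64(0.0015803122396547719), np.float64(0.0034927625400986025)]) [ 0.4148 -0.4462  0.1   ]
end1-end2 [ 0.429  -0.4355  0.102 ] [ 0.4005 -0.4566  0.102 ] 0.03544732685628351 dir to a 36.63096133535854
cover (array([ 0.4781, -0.3125,  0.0716]), [np.float64(3.4960511111648655e-05), np.float64(3.496051111172626e-05)]) (array([ 0.4762, -0.312 ,  0.0812]), [np.float64(0.0015464835378894632), np.float64(0.002047870445785159), np.float64(0.003046419306474334)]) [ 0.4755 -0.3175  0.09  ]
end1-end2 [ 0.4944 -0.325   0.091 ] [ 0.4557 -0.3103  0.091 ] 0.04141169987739012 dir to a -20.705780662125452
[array([ 0.5238, -0.4483,  0.058 ]), array([ 0.4872, -0.5278,  0.058 ]), array([ 0.3054, -0.4443,  0.058 ]), array([ 0.3442, -0.3653,  0.058 ])]
housing x -24.659690320877232 -24.79962494788472 y 65.33459715868204 0.20008041685996478 0.08754859188411075
[ 0.5213 -0.3295  0.02  ]
[ 0.4315 -0.2795  0.02  ]
```

>>> inch_along:
  motion: [0.047, 0.038, 0.04, 0, 0, -8, 1, 0.047, 0.038, 0.08, 0, 0, -16, 1, 0.047, 0.038, 0.08, 0, 0, -20, 1, 0.047, 0.038, 0.08, 0, 0, -20, 1, 0.047, 0.038, 0.08, 0, 0, -20, 1, 0.047, 0.038, 0.08, 0, 0, -20, 1]

```text
time_s: 1.6
position: [0.4148, -0.445, 0.144]
tcp_rot: [[0.804, 0.595, 0.001], [0.595, -0.804, -0.002], [-0.0, 0.003, -1.0]]
force: [-0.7, 0.4, -0.0]
opening: 1.0
grasp_force: 0.0
```

Run:
```python
from h import *
c=snap("wrist","pics/w2.png",crop=(128,96,256,192));pickle.dump(c,open("w2.pkl","wb"))
```

```text
(no output)
```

View pics/w2.png

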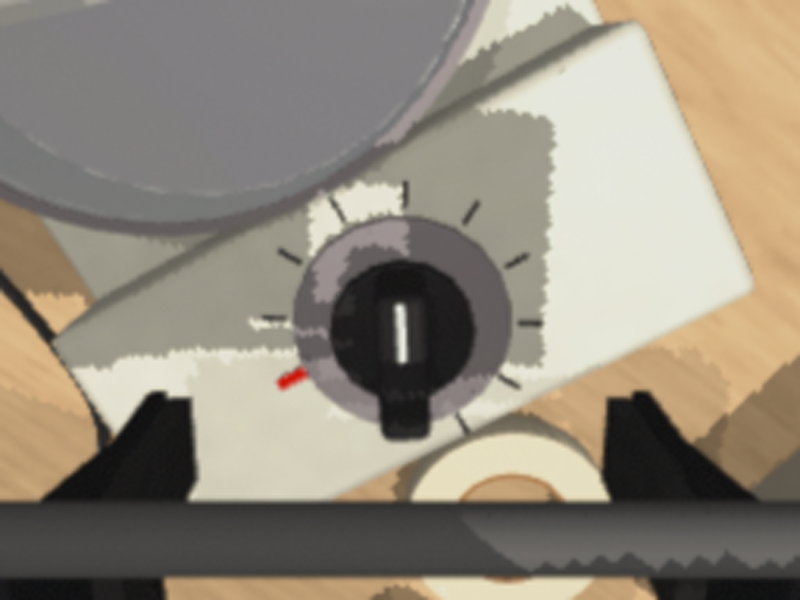

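Knob bar stands vertical in the crop, axis at x≈402, far end at (404,438), pointer line (400,305)–(403,362), between the fingers.

Run:
```python
from h import *
np.set_printoptions(precision=4,suppress=True)
w=pickle.load(open("w2.pkl","rb"))
f=lambda u:(128+(u[0]+.5)*.32-.5,96+(u[1]+.5)*.32-.5)
ip=lambda p:((p-[128,96]+.5)/.32-.5)
u=np.array([.804,.595,0])
C=np.array([.4148,-.445,0])
for k,z in((21,.102),(-21,.102),(0,.102),(22,.072),(-22,.072)): print(k,z,ip(proj(w,C+u*k/1e3+[0,0,z])))
for p in((404,438),(402,396)):print(atz(w,f(p),.102)-C)
print("disc sides",atz(w,f((331,330)),.072)-C,atz(w,f((474,330)),.072)-C)
p=[atz(w,f(q),.102) for q in((380,430),(430,430))];print((p[0]+p[1])/2-C,np.linalg.norm(p[1]-p[0]))
```

```text
21 0.102 [399.3316 288.1003]
-21 0.102 [399.2744 438.0677]
0 0.102 [399.3022 365.1463]
22 0.072 [398.8735 256.6186]
-22 0.072 [398.8432 397.3644]
[-0.0161 -0.0135  0.102 ]
[-0.0066 -0.0058  0.102 ]
disc sides [-0.0123  0.016   0.072 ] [ 0.013  -0.0182  0.072 ]
[-0.0141 -0.0123  0.102 ] 0.013442225443535263
```

>>> inch_along:
  motion: [0, 0.001, 0.04, 0, 0, 0, 0.5, 0, 0.001, 0.066, 0, 0, 0, 0.4, 0, 0.001, 0.066, 0, 0, 0, 0.4, 0, 0.001, 0.066, 0, 0, 0, 0, 0, 0.001, 0.066, 0, 0, 0, 0, 0, 0.001, 0.066, 0, 0, 0, 0, 0, 0.001, 0.066, 0, 0, 0, 0, 0, 0.001, 0.066, 0, 0, 0, 0]

```text
time_s: 2.45
position: [0.416, -0.4447, 0.0774]
tcp_rot: [[0.802, 0.597, 0.001], [0.597, -0.802, -0.001], [-0.0, 0.001, -1.0]]
force: [0.1, -0.3, -0.7]
opening: 0.356
grasp_force: 0.0
```

>>> inch_along:
  motion: [0, 0, 0, 0, 0, 0, 0, 0, 0, 0, 0, 0, 0, 0, 0, 0, 0, 0, 0, 0, 0, 0, 0, 0, 0, 0, 0, 0, 0, 0, 0, 0, 0, 0, 0, 0, 0, 0, 0, 0, 0, 0]

```text
time_s: 3.05
position: [0.4164, -0.4452, 0.0768]
tcp_rot: [[0.802, 0.597, 0.001], [0.597, -0.802, -0.002], [0.0, 0.002, -1.0]]
force: [2.6, -1.8, -1.0]
opening: 0.157
grasp_force: 30.0
```

>>> inch_along:
  motion: [0, 0, 0, 0, 0, -8, 0, 0, 0, 0, 0, 0, -16, 0, 0, 0, 0, 0, 0, -24, 0, 0, 0, 0, 0, 0, -32, 0, 0, 0, 0, 0, 0, -40, 0, 0, 0, 0, 0, 0, -48, 0, 0, 0, 0, 0, 0, -56, 0, 0, 0, 0, 0, 0, -64, 0, 0, 0, 0, 0, 0, -72, 0, 0, 0, 0, 0, 0, -80, 0, 0, 0, 0, 0, 0, -88, 0, 0, 0, 0, 0, 0, -96, 0, 0, 0, 0, 0, 0, -104, 0, 0, 0, 0, 0, 0, -110, 0, 0, 0, 0, 0, 0, -114, 0, 0, 0, 0, 0, 0, -114, 0, 0, 0, 0, 0, 0, -114, 0]

```text
time_s: 4.75
position: [0.4119, -0.4455, 0.0767]
tcp_rot: [[-0.873, 0.488, -0.007], [0.488, 0.873, -0.001], [0.006, -0.004, -1.0]]
force: [-8.3, -4.6, 3.5]
opening: 0.151
grasp_force: 30.0
```

```bash
python3 -c "
from h import *
print(probe_bus.read_state()['moment'])"
```

```text
[-0.82861224  1.30323758  0.01351175]
```

>>> inch_along:
  motion: [0, 0, 0, 0, 0, -4, 0, 0, 0, 0, 0, 0, -7, 0, 0, 0, 0, 0, 0, -9, 0, 0, 0, 0, 0, 0, -9, 0, 0, 0, 0, 0, 0, -9, 0]

```text
time_s: 5.25
position: [0.4121, -0.4457, 0.0767]
tcp_rot: [[-0.937, 0.349, -0.006], [0.349, 0.937, -0.0], [0.005, -0.002, -1.0]]
force: [-8.6, -5.8, 2.9]
opening: 0.167
grasp_force: 30.0
```

```bash
python3 -c "
from h import *
s=probe_bus.read_state();print(s['moment'],np.degrees(np.arctan2(s['tcp_rot'][1,0],s['tcp_rot'][0,0])))"
```

```text
[-0.90110606  1.39854701 -0.70211988] 159.5624903968089
```

>>> inch_along:
  motion: [0, 0, 0, 0, 0, -9, 0.6, 0, 0, 0, 0, 0, -9, 0.6, 0, 0, 0, 0, 0, -9, 0.6, 0, 0, 0, 0, 0, -9, 0.6, 0, 0, 0, 0, 0, -9, 0.6]

```text
time_s: 5.75
position: [0.4158, -0.4437, 0.0763]
tcp_rot: [[-0.98, 0.197, -0.0], [0.197, 0.98, 0.001], [0.001, 0.001, -1.0]]
force: [-0.1, 0.5, 0.5]
opening: 0.535
grasp_force: 0.0
```

>>> inch_along:
  motion: [0, 0, -0.05, 0, 0, 0, 0.7, 0, 0, -0.06, 0, 0, 0, 0.7, -0.0132, 0.05, -0.06, 0, 0, 0, 0.7, -0.0132, 0.1, -0.06, 0, 0, 0, 0.7, -0.0132, 0.148, -0.06, 0, 0, 0, 0.7, -0.0132, 0.148, -0.06, 0, 0, 0, 0.7, -0.0132, 0.148, -0.06, 0, 0, 0, 0.7]

```text
time_s: 6.45
position: [0.4583, -0.3005, 0.1369]
tcp_rot: [[-0.981, 0.194, 0.0], [0.194, 0.981, -0.001], [-0.0, -0.0, -1.0]]
force: [0.2, -0.7, -0.6]
opening: 0.699
grasp_force: 0.0
```

Run:
```python
from h import *
c=snap("wrist","pics/w3.png");pickle.dump(c,open("w3.pkl","wb"))
```

```text
(no output)
```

View pics/w3.png

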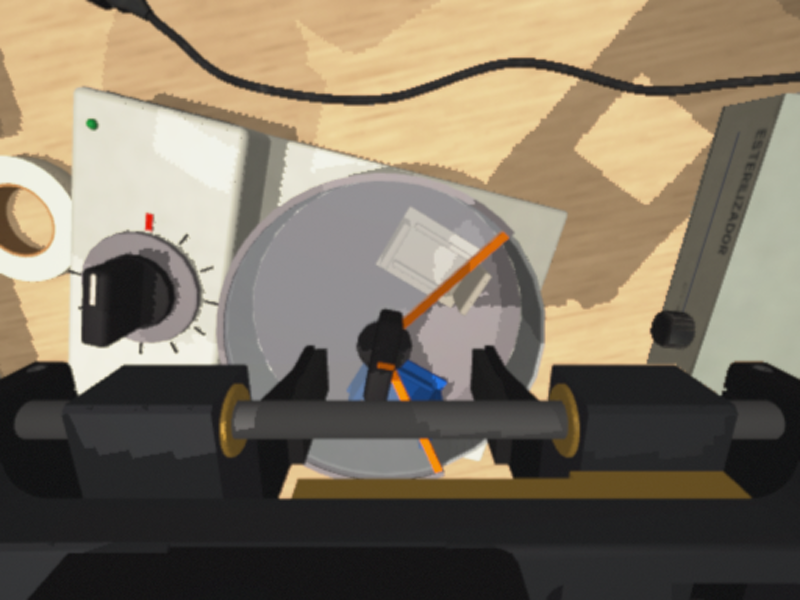

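Wrist view: the pointer line (94,275)–(93,304) is toward the red stroke (149,222); cover bar top from about (388,312) to (379,402), orange mark (386,367); housing edges visible.

Run:
```python
from h import *
np.set_printoptions(precision=4,suppress=True)
w=pickle.load(open("w3.pkl","rb"));sc=lambda u:((u[0]+.5)*.64-.5,(u[1]+.5)*.64-.5);ip=lambda p:((p+.5)/.64-.5)
ang=lambda v:np.degrees(np.arctan2(v[1],v[0]))
A=lambda u,z:atz(w,sc(u),z)
print("pointer",ang(A((94,275),.102)-A((93,304),.102)),"edge",ang(A((83,271),.102)-A((82,344),.102)),A((83,271),.102),A((82,344),.102))
print("stroke",A((149,222),.058),ang(A((149,222),.058)[:2]-[.4145,-.4445]))
p,q=A((388,312),.091),A((379,402),.091);print("bar",p,q,ang(p-q),np.linalg.norm(p-q))
for k in(-25,0,25):
  a=np.radians(159);print(k,ip(proj(w,np.array([.476+k*1e-3*np.cos(a),-.3117+k*1e-3*np.sin(a),.091]))))
print("knob pred",[ip(proj(w,np.array([.4145+k*np.cos(np.radians(155.3)),-.4445+k*np.sin(np.radians(155.3)),.102]))) for k in(-.021,0,.021)])
print("rim edges", A((507,236),.065),A((440,470),.065))
```

```text
pointer 155.09997638950784 edge 155.78502793788113 [ 0.3945 -0.4441  0.102 ] [ 0.4303 -0.4602  0.102 ]
stroke [ 0.378  -0.4307  0.058 ] 159.2560332745299
bar [ 0.4471 -0.3042  0.091 ] [ 0.4985 -0.3199  0.091 ] 162.9779427041892 0.0537308917391401
-25 [378.0232 403.4902]
0 [385.1684 363.6188]
25 [392.7721 321.1896]
knob pred [array([ 97.3492, 347.4719]), array([ 98.6693, 309.6028]), array([100.0661, 269.5287])]
rim edges [ 0.4243 -0.232   0.065 ] [ 0.5713 -0.2948  0.065 ]
```

>>> inch_along:
  motion: [-0.0195, -0.0076, 0, 0, 0, 8, 0.5, -0.0195, -0.0076, 0.03, 0, 0, 9.8, 0.45, -0.0195, -0.0076, 0.065, 0, 0, 9.8, 0.4, -0.0195, -0.0076, 0.065, 0, 0, 9.8, 0.1, -0.0195, -0.0076, 0.065, 0, 0, 9.8, 0, -0.0195, -0.0076, 0.065, 0, 0, 9.8, 0, -0.0195, -0.0076, 0.065, 0, 0, 9.8, 0, -0.0195, -0.0076, 0.065, 0, 0, 9.8, 0, -0.0195, -0.0076, 0.065, 0, 0, 9.8, 0, -0.0195, -0.0076, 0.065, 0, 0, 9.8, 0]

```text
time_s: 7.5
position: [0.4765, -0.3138, 0.0732]
tcp_rot: [[-0.933, 0.361, 0.003], [0.361, 0.933, -0.002], [-0.003, -0.001, -1.0]]
force: [1.3, 1.9, 6.4]
opening: 0.155
grasp_force: 29.9
```

>>> inch_along:
  motion: [0, 0, 0, 0, 0, 8, 0, 0, 0, 0, 0, 0, 16, 0, 0, 0, 0, 0, 0, 24, 0, 0, 0, 0, 0, 0, 32, 0, 0, 0, 0, 0, 0, 40, 0, 0, 0, 0, 0, 0, 48, 0, 0, 0, 0, 0, 0, 56, 0, 0, 0, 0, 0, 0, 64, 0, 0, 0, 0, 0, 0, 72, 0, 0, 0, 0, 0, 0, 72, 0, 0, 0, 0, 0, 0, 72, 0, 0, 0, 0, 0, 0, 72, 0]

```text
time_s: 8.7
position: [0.4761, -0.314, 0.0732]
tcp_rot: [[0.054, 0.999, 0.002], [0.999, -0.054, -0.002], [-0.002, 0.002, -1.0]]
force: [0.5, 0.5, 6.9]
opening: 0.157
grasp_force: 29.9
```

>>> inch_along:
  motion: [0, 0, 0, 0, 0, 0, 0.6, 0, 0, 0, 0, 0, 0, 0.6, 0, 0, 0, 0, 0, 0, 0.6, 0, 0, 0, 0, 0, 0, 0.6, 0, 0, -0.05, 0, 0, 0, 0.7, -0.03, 0, -0.1, 0, 0, 0, 0.8, -0.05, 0, -0.12, 0, 0, 0, 1, -0.05, 0, -0.12, 0, 0, 0, 1, -0.05, 0, -0.12, 0, 0, 0, 1]

```text
time_s: 9.6
position: [0.4723, -0.3631, 0.1916]
tcp_rot: [[0.056, 0.998, 0.0], [0.998, -0.056, 0.0], [0.0, 0.0, -1.0]]
force: [-0.8, 0.5, -1.2]
opening: 0.894
grasp_force: 0.0
```

Run:
```python
from h import *
c=snap("wrist","pics/w4.png");pickle.dump(c,open("w4.pkl","wb"))
```

```text
(no output)
```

View pics/w4.png

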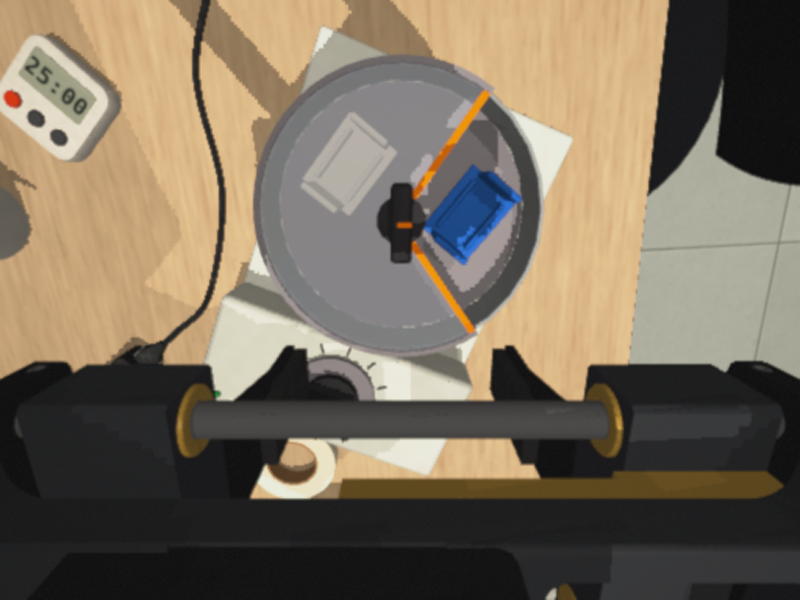

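Blue compartment lies in the middle of the opening: cheek corners approx (473,168),(520,200),(427,222),(466,262); orange edges end at (487,94) and (472,330); cover bar centre (401,224).

Run:
```python
from h import *
np.set_printoptions(precision=4,suppress=True)
w=pickle.load(open("w4.pkl","rb"));sc=lambda u:((u[0]+.5)*.64-.5,(u[1]+.5)*.64-.5);ip=lambda p:((p+.5)/.64-.5)
ang=lambda v:np.degrees(np.arctan2(v[1],v[0]))
A=lambda u,z:atz(w,sc(u),z)
c=A((401,224),.091);print("bar",c)
e=[A(u,.063) for u in((487,94),(472,330))];print(e,[ang(x-c) for x in e])
P=[A(u,.0545) for u in((473,168),(520,200),(427,222),(466,262))];print(P,np.mean(P,0))
ax=np.array([.476,-.312]);th=np.radians(-24.7);x=np.array([np.cos(th),np.sin(th)]);y=np.array([-x[1],x[0]])
k=ax+50e-3*x+20e-3*y;print("pocket model",k)
for sx,sy in((-16.5,26),(16.5,26),(-16.5,-26),(16.5,-26),(-16.5,30),(16.5,30),(-16.5,-30),(16.5,-30)):
  print(sx,sy,ip(proj(w,np.array([*(k+sx*1e-3*x+sy*1e-3*y),.0545]))))
h=[A(u,.0) for u in((322,27),(573,138))];print(h,ang(h[0]-h[1]))
cv2.imwrite("pics/w4c.png",cv2.resize(w["color"][96:176,256:352,::-1],(768,640)[:1]+(600,),interpolation=cv2.INTER_CUBIC))
```

```text
bar [ 0.4761 -0.3132  0.091 ]
[array([ 0.535 , -0.2377,  0.063 ]), array([ 0.5246, -0.3973,  0.063 ])] [np.float64(51.98643893364483), np.float64(-60.00536090397548)]
[array([ 0.5274, -0.2821,  0.0545]), array([ 0.5602, -0.3053,  0.0545]), array([ 0.4946, -0.3169,  0.0545]), array([ 0.522 , -0.3473,  0.0545])] [ 0.526  -0.3129  0.0545]
pocket model [ 0.5298 -0.3147]
-16.5 26 [470.491  171.4237]
16.5 26 [513.7783 189.6318]
-16.5 -26 [440.7324 241.7281]
16.5 -26 [482.3876 258.2953]
-16.5 30 [472.8999 165.7328]
16.5 30 [516.3177 184.0771]
-16.5 -30 [438.5567 246.8683]
16.5 -30 [480.0912 263.3185]
[array([ 0.4254, -0.1758,  0.    ]), array([ 0.6161, -0.2634,  0.    ])] 155.3160495222523
```

View pics/w4c.png

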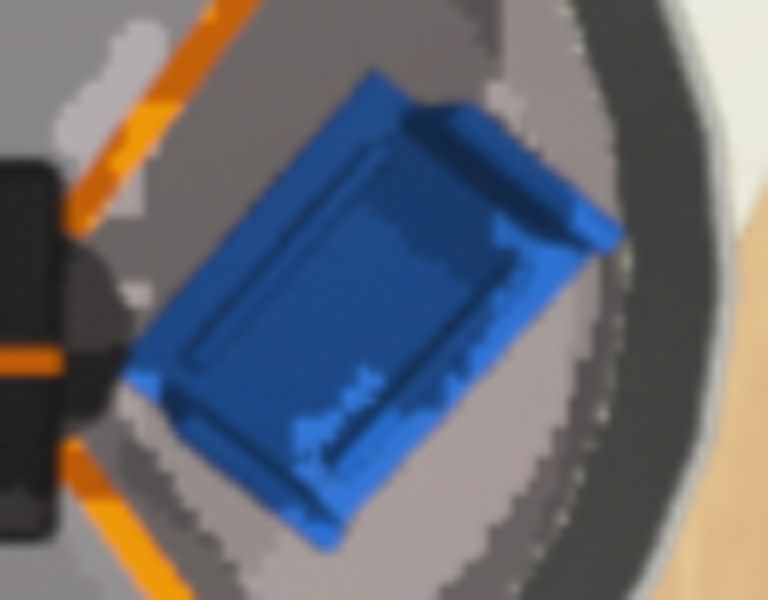

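>>> inch_along:
  motion: [0, 0.03, 0.03, 0, 0, 0, 1, 0, 0.06, 0.05, 0, 0, 0, 1, 0, 0.06, 0.05, 0, 0, 0, 1, 0, 0.06, 0.05, 0, 0, 0, 1, 0, 0.06, 0.05, 0, 0, 0, 1]

```text
time_s: 10.15
position: [0.5315, -0.3652, 0.1409]
tcp_rot: [[0.054, 0.999, -0.002], [0.999, -0.054, 0.002], [0.002, -0.002, -1.0]]
force: [-0.4, -0.1, -0.3]
opening: 0.999
grasp_force: 0.0
```

Create fit.py:
```python
from h import *
np.set_printoptions(precision=4,suppress=True)
w4=pickle.load(open("w4.pkl","rb"));w5=snap("wrist");pickle.dump(w5,open("w5.pkl","wb"))
def mask(c):
    hsv=cv2.cvtColor(c["color"],cv2.COLOR_RGB2HSV);m=cv2.inRange(hsv,(103,150,50),(125,255,255))
    n,l,st,_=cv2.connectedComponentsWithStats(m);i=1+st[1:,4].argmax();return np.uint8(l==i),st[i]
M=[(c,*mask(c)) for c in(w4,w5)]
for c,m,st in M: print(st)
def boxes(cw,ct):
    for x0,x1,y0,y1,z0,z1 in((-16.5,16.5,-26-ct,26+ct,0,4),(-16.5,-12.5,-26,26,0,12),(12.5,16.5,-26,26,0,12),(-cw,cw,26,26+ct,0,42),(-cw,cw,-26-ct,-26,0,42)):
        yield np.array([[x,y,z] for x in(x0,x1) for y in(y0,y1) for z in(z0,z1)])/1e3
def ren(c,p,cw,ct):
    a=p[2];R=np.array([[np.cos(a),-np.sin(a),0],[np.sin(a),np.cos(a),0],[0,0,1]])
    im=np.zeros(c["color"].shape[:2],np.uint8)
    for B in boxes(cw,ct):
        q=np.array([proj(c,R@b+[p[0],p[1],.0125]) for b in B])
        cv2.fillConvexPoly(im,cv2.convexHull(np.round(q*16).astype(np.int32)),1,shift=4)
    return im
from scipy.optimize import minimize
for S in(M[:1],M[1:],M):
  for a0 in(-25,-42):
    f=lambda v:np.mean([(lambda r:1-(r&m).sum()/(r|m).sum())(ren(c,[v[0]/1e3,v[1]/1e3,np.radians(v[2])],v[3],v[4])) for c,m,_ in S])
    v0=np.array([530,-314,a0,16,4.]);r=minimize(f,v0,method="Nelder-Mead",options=dict(initial_simplex=np.vstack([v0]+[v0+d for d in np.diag([6,6,8,-3,3])]),maxiter=250))
    print(r.x,r.fun)
c,m,st=M[1];x,y,w,h=st[:4]
im=np.hstack([c["color"][y-20:y+h+20,x-20:x+w+20,::-1]]);cv2.imwrite("pics/w5c.png",cv2.resize(im,(800,600)))
```

```bash
python3 fit.py
```

```text
[ 271  106   63   63 1955]
[ 219  106   67   74 2684]
[ 529.7477 -316.0649  -37.8338   11.1507    4.4012] 0.1805345436207766
[ 529.0875 -316.3325  -41.194    13.7972    3.7355] 0.15486500254712177
[ 528.2637 -315.7307  -36.2555   12.4573    4.6749] 0.2132110091743119
[ 529.0327 -316.0261  -41.1048   14.3469    4.2471] 0.19630314232902035
[ 529.2769 -316.029   -41.883    13.6676    3.7803] 0.1833953248241062
[ 529.5057 -316.4198  -42.4076   14.2853    3.8615] 0.182757310711209
```

View pics/w5c.png

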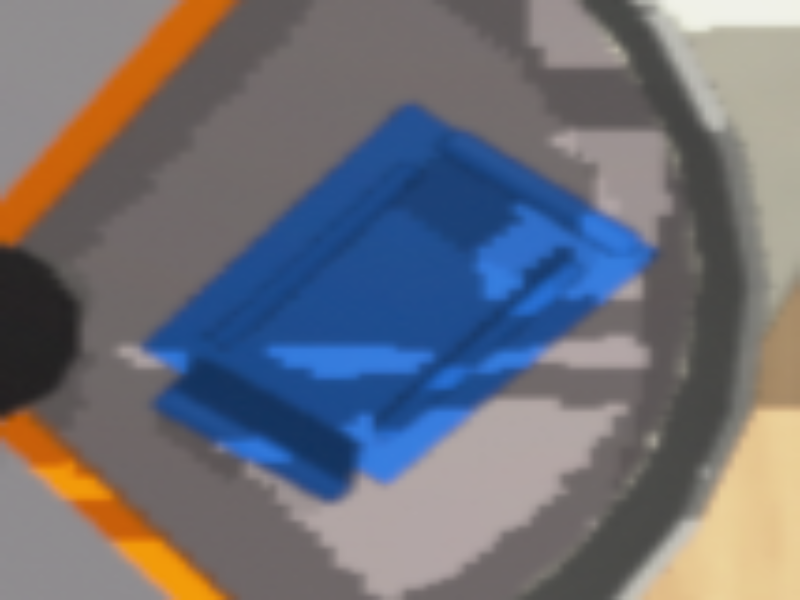

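Blue base plate corners in the crop: (410,103),(145,348),(385,483),(657,255). The compartment looks turned about -17° against the housing's edges; I check this with the corners.

Run:
```python
from h import *
np.set_printoptions(precision=4,suppress=True)
w=pickle.load(open("w5.pkl","rb"));ang=lambda v:np.degrees(np.arctan2(v[1],v[0]))
g=lambda u:(199+(u[0]+.5)*107/800-.5,86+(u[1]+.5)*114/600-.5)
P=[atz(w,g(u),.0165) for u in((410,103),(145,348),(385,483),(657,255))]
print(P,np.mean(P,0),[ang(P[0]-P[1]),ang(P[3]-P[2]),ang(P[2]-P[1]),ang(P[3]-P[0])],[np.linalg.norm(P[i]-P[i-1]) for i in range(4)])
Q=[atz(w,g(u),z) for u,z in(((155,400),.0545),((335,500),.0545),((445,135),.0545),((635,255),.0545))];print(Q,np.mean(Q,0))
a=[atz(w,g(u),.0245) for u in((195,345),(405,165),(375,425),(570,250))];print("rib inner",a,np.mean(a,0),ang(a[1]-a[0]),ang(a[3]-a[2]))
```

```text
[array([ 0.5338, -0.2791,  0.0165]), array([ 0.4931, -0.3245,  0.0165]), array([ 0.5259, -0.3547,  0.0165]), array([ 0.567 , -0.3099,  0.0165])] [ 0.53   -0.3171  0.0165] [np.float64(48.14976628567575), np.float64(47.42919512549138), np.float64(-42.58228055190535), np.float64(-42.892371076099856)] [np.float64(0.04526299566062715), np.float64(0.061014135076300775), np.float64(0.04449496945361531), np.float64(0.06076418963034437)]
[array([ 0.4991, -0.3288,  0.0545]), array([ 0.5206, -0.3485,  0.0545]), array([ 0.538 , -0.2854,  0.0545]), array([ 0.5602, -0.3066,  0.0545])] [ 0.5295 -0.3173  0.0545]
rib inner [array([ 0.5013, -0.3233,  0.0245]), array([ 0.5326, -0.2905,  0.0245]), array([ 0.5255, -0.3407,  0.0245]), array([ 0.5542, -0.3077,  0.0245])] [ 0.5284 -0.3155  0.0245] 46.34114714007025 48.93666752847935
```

>>> inch_along:
  motion: [0, 0, -0.05, 0, 0, 0, 1, 0, 0, -0.1, 0, 0, 0, 1, 0.04, 0, -0.11, 0, 0, 0, 1, 0.09, 0, -0.11, 0, 0, 0, 1, 0.14, 0, -0.11, 0, 0, 0, 1, 0.19, -0.01, -0.11, 0, 0, 0, 1, 0.24, -0.01, -0.11, 0, 0, 0, 1, 0.29, -0.02, -0.11, 0, 0, 0, 1, 0.34, -0.02, -0.11, 0, 0, 0, 1, 0.39, -0.03, -0.11, 0, 0, 0, 1, 0.44, -0.03, -0.11, 0, 0, -4, 1, 0.49, -0.04, -0.11, 0, 0, -8, 1, 0.54, -0.04, -0.11, 0, 0, -12, 1, 0.554, -0.0415, -0.11, 0, 0, -16.5, 1, 0.554, -0.0415, -0.11, 0, 0, -16.5, 1, 0.554, -0.0415, -0.11, 0, 0, -16.5, 1, 0.554, -0.0415, -0.11, 0, 0, -16.5, 1]

```text
time_s: 11.9
position: [0.5214, 0.1877, 0.2519]
tcp_rot: [[-0.229, 0.973, 0.0], [0.973, 0.229, -0.0], [-0.001, 0.0, -1.0]]
force: [-0.7, 0.6, 0.1]
opening: 1.0
grasp_force: 0.0
```

Run:
```python
from h import *
c=snap("wrist","pics/w6.png");pickle.dump(c,open("w6.pkl","wb"))
```

```text
(no output)
```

View pics/w6.png

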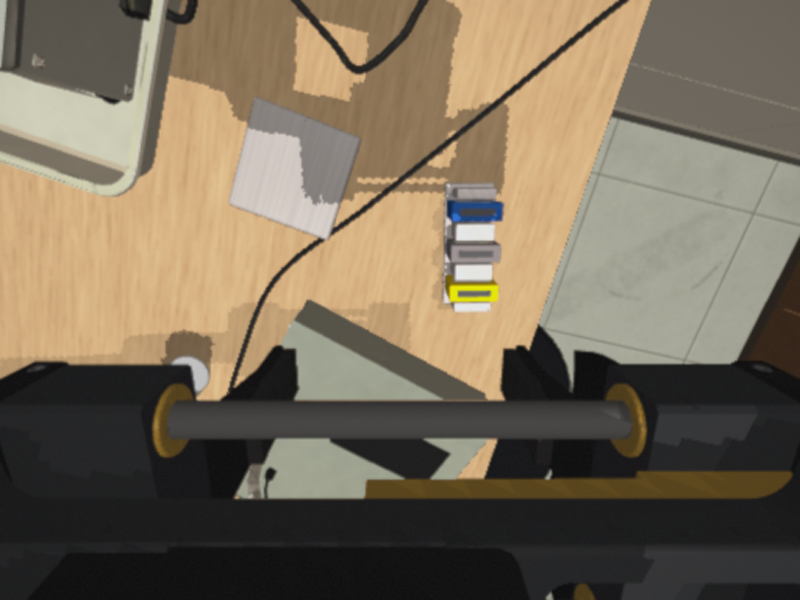

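Blue cassette top spans about (449–502, 203–220), centre (476,211); grey centre (475,253); yellow (474,294); plate corners (257,98),(359,139),(328,240),(230,203).

Run:
```python
from h import *
np.set_printoptions(precision=4,suppress=True)
w=pickle.load(open("w6.pkl","rb"));sc=lambda u:((u[0]+.5)*.64-.5,(u[1]+.5)*.64-.5)
s,d=pickle.load(open("c0.pkl","rb"))
for n in("top","side"): d[n]["V"]=d[n]["view"]
T,S=d["top"],d["side"];ang=lambda v:np.degrees(np.arctan2(v[1],v[0]))
for n,a,t,sd in(("blue",(476,211),(222,268),(588,308)),("yel",(474,293),(264,259),(551,324))):
    print(n,tri((T,sc(t)),(w,sc(a)),(S,sc(sd))),tri((S,sc(sd)),(w,sc(a))),atz(w,sc(a),.052),atz(T,sc(t),.052))
hsv=cv2.cvtColor(w["color"],cv2.COLOR_RGB2HSV);m=cv2.inRange(hsv,(105,120,40),(125,255,255));m[:, :270]=0;m[160:]=0
ys,xs=np.nonzero(m);print("mask",xs.min(),xs.max(),ys.min(),ys.max(),len(xs))
b=[atz(w,u,.052) for u in((xs.min(),(ys.min()+ys.max())/2),(xs.max(),(ys.min()+ys.max())/2))];print(b,np.mean(b,0),np.linalg.norm(b[0]-b[1]),ang(b[1]-b[0]))
y,b,g=[atz(w,sc(u),.052) for u in((474,293),(476,211),(475,253))];print("rack y dir",ang(b-y),np.linalg.norm(b-y))
P=[atz(w,sc(u),.01) for u in((257,98),(359,139),(328,240),(230,203))];print(P,np.mean(P,0),[ang(P[1]-P[0]),ang(P[2]-P[3])])
```

```text
blue (array([0.5765, 0.2521, 0.0508]), [np.float64(0.0016934261194971924), np.float64(0.0026094551713685167), np.float64(0.0014564643286294479)]) (array([0.5753, 0.2526, 0.0495]), [np.float64(0.0017892151781882103), np.float64(0.001789215178188165)]) [0.5738 0.2513 0.052 ] [0.5779 0.2515 0.052 ]
yel (array([0.5937, 0.1782, 0.0462]), [np.float64(0.0020396884383691105), np.float64(0.0014718742699886586), np.float64(0.0032425100638457374)]) (array([0.5928, 0.1776, 0.0447]), [np.float64(0.0022024307836431274), np.float64(0.0022024307836430324)]) [0.5924 0.181  0.052 ] [0.5937 0.1783 0.052 ]
mask 287 320 129 141 304
[array([0.5512, 0.2458, 0.052 ]), array([0.594 , 0.2558, 0.052 ])] [0.5726 0.2508 0.052 ] 0.04398407094830676 13.218813254851014
rack y dir 104.83916174303438 0.0726588766592877
[array([0.3662, 0.2996, 0.01  ]), array([0.4607, 0.287 , 0.01  ]), array([0.4499, 0.1903, 0.01  ]), array([0.3534, 0.2036, 0.01  ])] [0.4075 0.2451 0.01  ] [np.float64(-7.578288142878873), np.float64(-7.840545824325367)]
```

>>> inch_along:
  motion: [0.03, 0.04, 0.02, 0, 0, -0.6, 1, 0.0496, 0.0668, 0.05, 0, 0, -0.6, 1, 0.0496, 0.0668, 0.1, 0, 0, -0.6, 1, 0.0496, 0.0668, 0.145, 0, 0, -0.6, 1, 0.0496, 0.0668, 0.18, 0, 0, -0.6, 1, 0.0496, 0.0668, 0.21, 0, 0, -0.6, 1, 0.0496, 0.0668, 0.232, 0, 0, -0.6, 1, 0.0496, 0.0668, 0.232, 0, 0, -0.6, 1, 0.0496, 0.0668, 0.232, 0, 0, -0.6, 0, 0.0496, 0.0668, 0.232, 0, 0, -0.6, 0, 0.0496, 0.0668, 0.232, 0, 0, -0.6, 0, 0.0496, 0.0668, 0.232, 0, 0, -0.6, 0, 0.0496, 0.0668, 0.232, 0, 0, -0.6, 0, 0.0496, 0.0668, 0.232, 0, 0, -0.6, 0, 0.0496, 0.0668, 0.232, 0, 0, -0.6, 0, 0.0496, 0.0668, 0.232, 0, 0, -0.6, 0]

```text
time_s: 13.55
position: [0.575, 0.2529, 0.0199]
tcp_rot: [[-0.241, 0.97, 0.0], [0.97, 0.241, 0.0], [0.0, 0.0, -1.0]]
force: [-1.3, -0.6, 4.3]
opening: 0.503
grasp_force: 30.0
```

>>> inch_along:
  motion: [0, 0, -0.03, 0, 0, 0, 0, 0, 0, -0.07, 0, 0, 0, 0, 0.002, -0.03, -0.09, 0, 0, 0, 0, 0.012, -0.075, -0.09, 0, 0, 0, 0, 0.02, -0.12, -0.09, 0, 0, 0, 0, 0.0249, -0.1535, -0.09, 0, 0, 0, 0, 0.0249, -0.1535, -0.06, 0, 0, 0, 0, 0.0249, -0.1535, -0.03, 0, 0, 0, 0, 0.0249, -0.1535, -0.012, 0, 0, 0, 0, 0.0249, -0.1535, -0.006, 0, 0, 0, 0, 0.0249, -0.1535, -0.003, 0, 0, 0, 0, 0.0249, -0.1535, -0.0025, 0, 0, 0, 0, 0.0249, -0.1535, -0.0025, 0, 0, 0, 0]

```text
time_s: 14.85
position: [0.4207, 0.2401, 0.0227]
tcp_rot: [[-0.241, 0.97, 0.002], [0.97, 0.241, 0.0], [0.0, 0.002, -1.0]]
force: [0.4, -0.5, -1.0]
opening: 0.499
grasp_force: 30.0
```

>>> inch_along:
  motion: [0, 0, 0.001, 0, 0, 0, 0, 0, 0, 0.001, 0, 0, 0, 0]

```text
time_s: 15.05
position: [0.4208, 0.2401, 0.0219]
tcp_rot: [[-0.241, 0.97, 0.002], [0.97, 0.241, 0.001], [0.0, 0.002, -1.0]]
force: [0.2, 0.1, 3.6]
opening: 0.504
grasp_force: 30.0
```

>>> inch_along:
  motion: [0, 0, 0.0005, 0, 0, 0, 0, 0, 0, 0.0005, 0, 0, 0, 0]

```text
time_s: 15.25
position: [0.4207, 0.2401, 0.0218]
tcp_rot: [[-0.241, 0.97, 0.002], [0.97, 0.241, 0.001], [0.0, 0.002, -1.0]]
force: [-0.4, 0.6, 9.2]
opening: 0.504
grasp_force: 30.0
```

>>> inch_along:
  motion: [0, 0, 0, 0, 0, 0, 1, 0, 0, 0, 0, 0, 0, 1, 0, 0, 0, 0, 0, 0, 1, 0, 0, 0, 0, 0, 0, 1, 0, 0, 0, 0, 0, 0, 1, 0, 0, 0, 0, 0, 0, 1, 0, 0, 0, 0, 0, 0, 1]

```text
time_s: 15.95
position: [0.42, 0.2399, 0.0205]
tcp_rot: [[-0.241, 0.97, -0.0], [0.97, 0.241, -0.0], [-0.0, -0.0, -1.0]]
force: [-0.1, -0.3, -1.0]
opening: 0.976
grasp_force: 0.0
```

>>> inch_along:
  motion: [0, 0, -0.04, 0, 0, 0, 1, 0, 0, -0.08, 0, 0, 8, 1, 0, 0, -0.08, 0, 0, 16, 1, 0, 0, -0.08, 0, 0, 24, 1, 0, 0, -0.08, 0, 0, 32, 1, 0, 0, -0.08, 0, 0, 40, 1, 0, 0, -0.08, 0, 0, 48, 1, 0, 0, -0.08, 0, 0, 56, 1, 0, 0, -0.08, 0, 0, 64, 1, 0, 0, -0.08, 0, 0, 72, 1, 0, 0, -0.08, 0, 0, 80, 1, 0, 0, -0.08, 0, 0, 88, 1, 0, 0, -0.08, 0, 0, 90, 1, 0, 0, -0.08, 0, 0, 90, 1, 0, 0, -0.08, 0, 0, 90, 1]

```text
time_s: 17.45
position: [0.4199, 0.2399, 0.1005]
tcp_rot: [[0.97, 0.242, -0.0], [0.242, -0.97, -0.0], [-0.0, 0.0, -1.0]]
force: [0.2, -0.1, -0.3]
opening: 0.999
grasp_force: 0.0
```

Run:
```python
from h import *
w=snap("wrist","pics/w7.png",crop=(128,96,256,192))
hsv=cv2.cvtColor(w["color"],cv2.COLOR_RGB2HSV);m=cv2.inRange(hsv,(105,120,40),(125,255,255))
n,l,st,c=cv2.connectedComponentsWithStats(m);i=1+st[1:,4].argmax();print(st[i],c[i])
ct=cv2.findContours(np.uint8(l==i),0,2)[0][0];r=cv2.minAreaRect(ct);print(r)
x,y,ww,hh=st[i][:4];print([atz(w,u,.054).round(4) for u in((x,y+hh/2),(x+ww,y+hh/2),(x+ww/2,y),(x+ww/2,y+hh))])
print(probe_bus.read_state()["position"])
```

```text
[248 174  19  59 789] [257.48035488 201.80735108]
((257.0, 203.0), (58.0, 18.0), 90.0)
[array([0.4244, 0.2474, 0.054 ]), array([0.4282, 0.2322, 0.054 ]), array([0.4506, 0.2459, 0.054 ]), array([0.4004, 0.2333, 0.054 ])]
[0.41995704 0.23988923 0.10052164]
```

View pics/w7.png

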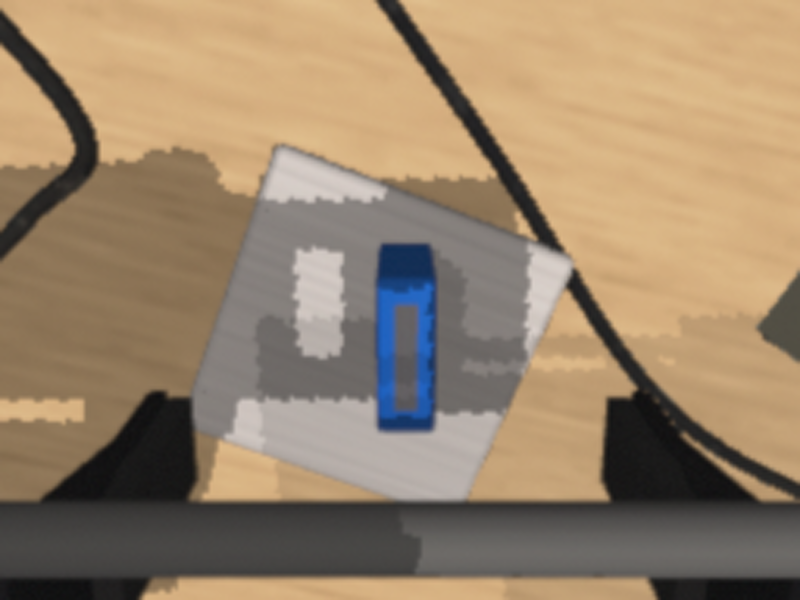

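Picture: the blue cassette stands upright on the plate, lined up midway between the open fingers (top face rows 280–430, columns 378–434). Regrip on the broad faces.

>>> inch_along:
  motion: [0.001, 0.001, 0.04, 0, 0, 0, 0.6, 0.001, 0.001, 0.073, 0, 0, 0, 0.5, 0.001, 0.001, 0.073, 0, 0, 0, 0.4, 0.001, 0.001, 0.073, 0, 0, 0, 0, 0.001, 0.001, 0.073, 0, 0, 0, 0, 0.001, 0.001, 0.073, 0, 0, 0, 0, 0.001, 0.001, 0.073, 0, 0, 0, 0, 0.001, 0.001, 0.073, 0, 0, 0, 0, 0.001, 0.001, 0.073, 0, 0, 0, 0, 0.001, 0.001, 0.073, 0, 0, 0, 0, 0.001, 0.001, 0.073, 0, 0, 0, 0, 0.001, 0.001, 0.073, 0, 0, 0, 0, 0.001, 0.001, 0.073, 0, 0, 0, 0, 0.001, 0.001, 0.073, 0, 0, 0, 0]

```text
time_s: 18.9
position: [0.4213, 0.2392, 0.0277]
tcp_rot: [[0.97, 0.241, 0.0], [0.241, -0.97, 0.0], [0.0, -0.0, -1.0]]
force: [-0.6, -0.8, 4.3]
opening: 0.182
grasp_force: 30.0
```

>>> inch_along:
  motion: [0, 0, -0.03, 0, 0, 0, 0, 0, 0, -0.08, 0, 0, 0, 0, 0, 0, -0.13, 0, 0, 0, 0, 0, 0, -0.18, 0, 0, 0, 0, 0, 0, -0.23, 0, 0, 0, 0, 0, 0.04, -0.23, 0, 0, -3, 0, -0.005, 0.09, -0.23, 0, 0, -7, 0, -0.01, 0.14, -0.23, 0, 0, -11, 0, -0.01, 0.19, -0.23, 0, 0, -15, 0, -0.01, 0.24, -0.23, 0, 0, -19, 0, -0.015, 0.29, -0.23, 0, 0, -23, 0, -0.02, 0.34, -0.23, 0, 0, -27, 0, -0.02, 0.39, -0.23, 0, 0, -31, 0, -0.025, 0.44, -0.23, 0, 0, -35, 0, -0.028, 0.49, -0.23, 0, 0, -38, 0, -0.0288, 0.53, -0.23, 0, 0, -38, 0, -0.0288, 0.5657, -0.23, 0, 0, -38, 0, -0.0288, 0.5657, -0.23, 0, 0, -38, 0, -0.0288, 0.5657, -0.23, 0, 0, -38, 0]

```text
time_s: 20.8
position: [0.529, -0.317, 0.2562]
tcp_rot: [[0.617, 0.787, -0.002], [0.787, -0.617, 0.002], [0.001, -0.003, -1.0]]
force: [-0.2, 0.5, -0.7]
opening: 0.182
grasp_force: 30.0
```

>>> inch_along:
  motion: [0.001, 0, 0.04, 0, 0, 0, 0, 0.001, 0, 0.08, 0, 0, 0, 0, 0.001, 0, 0.12, 0, 0, 0, 0, 0.001, 0, 0.15, 0, 0, 0, 0, 0.001, 0, 0.165, 0, 0, 0, 0, 0.001, 0, 0.165, 0, 0, 0, 0, 0.001, 0, 0.165, 0, 0, 0, 0]

```text
time_s: 21.5
position: [0.5311, -0.3158, 0.0936]
tcp_rot: [[0.616, 0.788, 0.001], [0.788, -0.616, -0.001], [0.0, 0.001, -1.0]]
force: [-0.7, -0.4, -0.5]
opening: 0.179
grasp_force: 30.0
```

Run:
```python
from h import *
w=snap("wrist");T=snap("top");S=snap("side");pickle.dump((w,T,S),open("w8.pkl","wb"))
w5=pickle.load(open("w5.pkl","rb"))
for n,c in(("w",w),("T",T),("S",S)):
    hsv=cv2.cvtColor(c["color"],cv2.COLOR_RGB2HSV);m=cv2.inRange(hsv,(103,120,40),(125,255,255))
    k,l,st,ce=cv2.connectedComponentsWithStats(m)
    for i in range(1,k):
        if st[i,4]>25: print(n,st[i],ce[i].round(1),atz(c,ce[i],.1).round(3))
s=probe_bus.read_state();R=s["tcp_rot"];p=s["position"];print(p)
b=[proj(w,p+R@np.array([x,y,z])) for z in(-.026,.0177) for x in(-.022,.022) for y in(-.008,.008)];print(np.round(b,1).tolist())
```

```text
w [ 231  168   52   89 3335] [255.2 204.7] [ 0.545 -0.297  0.1  ]
w [243 281  25   8 195] [255.1 284.4] [ 0.51  -0.342  0.1  ]
T [434 275  60  50 435] [457.4 301.9] [ 0.238 -0.55   0.1  ]
T [352 335  26  24 208] [360.5 349.3] [ 0.128 -0.312  0.1  ]
S [155 100  11   7  46] [160.4 103.3] [ 0.068 -0.298  0.1  ]
S [ 45 175  46   9  67] [ 68.1 180.9] [ 0.355 -0.58   0.1  ]
S [163 221  23  14 148] [173.7 228.7] [ 0.587 -0.317  0.1  ]
[ 0.5315799  -0.31672804  0.09461612]
[[243.9, 289.4], [270.7, 289.5], [243.0, 221.1], [272.1, 221.1], [246.4, 252.6], [267.6, 252.6], [245.8, 196.9], [268.4, 197.0]]
```

Run:
```python
from h import *
w=pickle.load(open("w8.pkl","rb"))[0]
hsv=cv2.cvtColor(w["color"],cv2.COLOR_RGB2HSV);m=cv2.inRange(hsv,(103,120,40),(125,255,255))
for r in range(166,262,6):
    x=np.nonzero(m[r,200:320])[0]+200
    print(r,x.min() if len(x) else None,x.max() if len(x) else None)
a=np.radians(47.8);y=np.array([np.cos(a),np.sin(a)]);x=np.array([y[1],-y[0]])
for h,L in((22.4,30.4),):
  for sx,sy in((-1,-1),(1,-1),(1,1),(-1,1)): print("base",sx,sy,proj(w,np.array([*(np.array([.5298,-.317])+sx*h/1e3*x+sy*L/1e3*y),.0165])).round(1))
s=[probe_bus.read_state()["position"] for _ in range(3)];print(s)
```

```text
166 None None
172 233 282
178 233 281
184 232 280
190 232 279
196 232 279
202 231 278
208 231 278
214 231 277
220 231 277
226 241 269
232 241 270
238 241 269
244 241 269
250 241 269
256 245 267
base -1 -1 [230.  228.8]
base 1 -1 [275.6 231.9]
base 1 1 [281.9 171.3]
base -1 1 [233.1 167.8]
[array([ 0.5315799 , -0.31672804,  0.09461612]), array([ 0.5315799 , -0.31672804,  0.09461612]), array([ 0.5315799 , -0.31672804,  0.09461612])]
```

>>> inch_along:
  motion: [0, 0, 0, 0, 0, 0, 0, 0, 0, 0, 0, 0, 0, 0]

```text
time_s: 21.85
position: [0.5308, -0.3164, 0.0936]
tcp_rot: [[0.616, 0.788, 0.001], [0.788, -0.616, -0.001], [-0.0, 0.002, -1.0]]
force: [-0.8, 0.4, -0.5]
opening: 0.183
grasp_force: 30.0
```

>>> inch_along:
  motion: [0, 0, 0.02, 0, 0, 0, 0, 0, 0, 0.035, 0, 0, 0, 0, 0, 0, 0.044, 0, 0, 0, 0, 0, 0, 0.05, 0, 0, 0, 0, 0, 0, 0.054, 0, 0, 0, 0, 0, 0, 0.057, 0, 0, 0, 0, 0, 0, 0.057, 0, 0, 0, 0]

```text
time_s: 22.55
position: [0.5304, -0.316, 0.0354]
tcp_rot: [[0.616, 0.788, -0.0], [0.788, -0.616, 0.0], [0.0, -0.0, -1.0]]
force: [-0.6, -0.1, 0.3]
opening: 0.181
grasp_force: 30.0
```

Past the rib tops with no contact force; lower the last bit.

>>> inch_along:
  motion: [0, 0, 0.001, 0, 0, 0, 0, 0, 0, 0.001, 0, 0, 0, 0]

```text
time_s: 22.75
position: [0.5306, -0.3161, 0.0349]
tcp_rot: [[0.616, 0.788, 0.001], [0.788, -0.616, -0.0], [-0.0, 0.001, -1.0]]
force: [-0.8, 0.1, -0.8]
opening: 0.182
grasp_force: 30.0
```

>>> inch_along:
  motion: [0, 0, 0.001, 0, 0, 0, 0, 0, 0, 0.001, 0, 0, 0, 0]

```text
time_s: 22.95
position: [0.5307, -0.3162, 0.0343]
tcp_rot: [[0.616, 0.788, 0.001], [0.788, -0.616, -0.001], [-0.0, 0.001, -1.0]]
force: [-0.9, 0.7, 3.9]
opening: 0.182
grasp_force: 30.0
```

>>> inch_along:
  motion: [0, 0, 0, 0, 0, 0, 0.35, 0, 0, 0, 0, 0, 0, 0.35, 0, 0, 0, 0, 0, 0, 0.35, 0, 0, 0, 0, 0, 0, 0.35, 0, 0, 0, 0, 0, 0, 0.35]

```text
time_s: 23.45
position: [0.5303, -0.3159, 0.0334]
tcp_rot: [[0.616, 0.788, -0.0], [0.788, -0.616, 0.0], [0.0, -0.0, -1.0]]
force: [0.5, 0.1, 0.2]
opening: 0.346
grasp_force: 0.0
```

>>> inch_along:
  motion: [0, 0, -0.02, 0, 0, 0, 0.35, 0, 0, -0.04, 0, 0, 0, 0.35, 0, 0, -0.08, 0, 0, 0, 0.35, 0, 0, -0.12, 0, 0, 0, 0.35, 0, 0, -0.14, 0, 0, 0, 0.35, 0, 0, -0.14, 0, 0, 0, 0.35, 0, 0, -0.14, 0, 0, 0, 0.35]

```text
time_s: 24.15
position: [0.5301, -0.3158, 0.1735]
tcp_rot: [[0.616, 0.788, -0.0], [0.788, -0.616, -0.0], [-0.0, -0.0, -1.0]]
force: [-1.2, 0.5, 0.2]
opening: 0.35
grasp_force: 0.0
```

Run:
```python
from h import *
np.set_printoptions(precision=4,suppress=True)
w=snap("wrist");T=snap("top");pickle.dump((w,T),open("w9.pkl","wb"))
hsv=cv2.cvtColor(w["color"],cv2.COLOR_RGB2HSV);m=cv2.inRange(hsv,(103,120,40),(125,255,255))
ct=max(cv2.findContours(m,0,2)[0],key=cv2.contourArea);print(cv2.boundingRect(ct),cv2.minAreaRect(ct))
a=np.radians(52);x=np.array([np.cos(a),np.sin(a)]);y=np.array([-x[1],x[0]]);C=np.array([.530,-.3165])
print("pred top",[proj(w,np.array([*(C+sx*.022*x+sy*.008*y),.0605])).round(1).tolist() for sx,sy in((1,1),(1,-1),(-1,-1),(-1,1))])
x0,y0,W,H=cv2.boundingRect(ct);g=w["color"][y0:y0+H:4,x0:x0+W:3]
for r in g: print(" ".join("%3d,%3d"%(p[0],p[2]) for p in r))
E=None
```

```text
(237, 154, 40, 62) ((255.63668823242188, 184.76803588867188), (37.359535217285156, 59.78901672363281), 3.9451863765716553)
pred top [[248.2, 169.3], [263.4, 169.3], [263.1, 208.7], [248.5, 208.7]]
110,103  50,125  53,118  63, 97  78, 96  93,102  96,101  97,101 100, 99 104,101 108,102  90, 86  90, 86  90, 85
109,104  27,139  27,138  23, 98  20, 96  21, 96  21, 96  21, 96  20, 96  21, 97  21, 97  23,109  29,138  48,108
103,101  27,138  25,131  32,141  33,143  35,145  35,145  34,140  46,204  43,200  41,193  31,136  27,137  68,126
 99,103  27,138  24,124  25,111  21, 99  23, 93  22, 91  21, 92  19, 95  27,115  24,102  23,104  29,139  81,107
 96,105  28,139  23,124  25,120  27,126  26,134  27,134  26,133  27,134  47,202  29,127  30,147  
[... 546 characters left out ...]
,202  48,215  90,205 174,161
 58,155  38,190  37,204  30,159  60,171  54,207 112,111 104,144  50,217  24,123  38,208  47,216 108,200 175,161
 47,180  26,136  26,133  28,136  60,172  55,208 113,111 103,143  49,217  43,198  40,210  49,217 125,163 174,161
 94,198  85,201  26,104  20, 94  34,162  51,210 104,133  95,156  48,217  23,112  45,213  47,216 151,155 172,161
108,102 125,118  25, 96  20, 96  30,161  42,214  45,216  45,216  46,216  21,104 129,136 168,159 172,160 172,159
107,101 100,100  29,144  27,138  27,132  24,126  25,117  23,104  23,100  21, 99 107,125 171,159 171,159 172,159
 90, 84  89, 86  70,120  64,139  60,166  66,179  60,186  54,193  48,198  46,206 103,179 161,150 169,158 153,143
```

```bash
python3 -c "
from rig import bot, vision, probe_bus, ticket
print(ticket.hand_in())"
```

```text
the job is handed in; nothing more can be done
None
```

I turned the heat knob to its off stop, set the cover's opening over the blue compartment, regripped the blue cassette on the steel plate, stood it down in the compartment, and handed in at about 24 s; I checked the seating in the wrist image, but the hand-in returned no verdict.

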